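# Refit the glass and bezel of a sideboard uplighter

## Task

The uplighter on the sideboard was opened to clean its glass. Bring the amber lens from the coaster right down to the lamp's head and drop it gently into its cell, domed side up, then put the bezel with the snoot back on the neck and screw it down clockwise until it is snug on the glass. Leave the bottle and the tumblers standing where they are.

Things in the scene. Friction and masses are not known exactly. Their poses are not given: they have to be found in the camera images.
- uplighter: Squat cordless uplighter: dark finned can 104 mm across, upright, open end up; heavy, its rubber foot sticks: it does not shift or turn. Origin: centre of its underside, z up. Shoulder of the can at z = 82 mm; from there a threaded neck (76 mm across, 84 over the bright threads) rises to its rim at z = 100 mm. A silvery reflector shows deep inside.
- cell_seat (a point): Centre of the ledge in the lamp's lens cell, where the lens underside must lie: 93 mm above the uplighter's origin. The cell is a round bore in the neck, 67 mm wide and 7 mm deep from the rim, its mouth chamfered 1.5 mm; the ledge's opening is 55 mm wide. A seated lens has 1.5 mm play all round and its edge stands 3 mm proud of the rim. Axes as the uplighter's.
- neck_rim (a point): Centre of the neck's rim, 100 mm above the uplighter's origin. Right-hand three-start outer thread below it: lead 19.5 mm a turn, neighbouring threads 6.5 mm apart, about 1 mm axial play; stiff metal, self-locking (a tightened bezel stays tight). The three threads begin just under the rim at directions 0, 120 and 240 degrees from the uplighter's +x.
- lamp_dot (a point): One of three white dots on the lamp's shoulder, 120 degrees apart, that mark where the threads begin; this one lies in the uplighter's +x direction, 48.5 mm from its axis, 82 mm up.
- lens: Amber glass lens, 64 mm across, about 100 g: straight edge 10 mm thick, low dome (52 mm wide) on top, 16 mm thick in the middle. It lies flat side down, dome up, on the coaster. Origin: centre of its flat underside, z up out of the dome.
- bezel: Bare aluminium bezel (the retaining ring), about 160 g, the right way up on the sideboard: skirt 94 mm across, 19 mm high, and on it a narrower round snoot. Origin: centre of the skirt's underside, z up. Skirt open below, bore 87 mm (91 at its chamfered mouth); an inner flange at z = 14.8 mm (54 mm opening) presses on the lens edge. Tightened, its origin is 88.2 mm above the uplighter's, 4.8 mm below cell_seat.
- snoot (a point): On the axis of the bezel's snoot, 40 mm above the bezel's underside: the place to grip it from above and turn it. The snoot is a round tube 60 mm across with 3 mm wall, from 19 to 54 mm above the bezel's underside. A twist of 0.2 to 0.7 N m tightens amply.
- bezel_dot (a point): One of three dark dots on top of the bezel's flange, 120 degrees apart, this one in its +x direction, 39 mm from its axis. Set on the neck with dots at (or up to 100 degrees anticlockwise of) white lamp dots, it rests level on the threads, 3.6 mm (or up to 9) above its final height. From dots in line, 85 degrees clockwise (from above) makes it tight; the last 18 only take up play, without descent.
- coaster: Dark teal round silicone coaster under the lens, 104 mm across, 5 mm thick; it clings to the sideboard and does not move. Origin: centre of its underside.
- rum_bottle: Empty clear glass bottle, 76 mm across, 272 mm tall, upright. Origin: centre of its underside. To be left alone. (Also about, well beyond the work and not listed: a chrome ice bucket 170 mm across and 196 mm tall at the far right, a low bamboo box at the far left.)
- tumbler1: Squat glass tumbler, 82 mm across the rim, 88 mm tall, upright. Origin: centre of its underside. To be left alone.
- tumbler2: A second tumbler, the same. To be left alone.
Mind the look-alikes: they are no part of the job. Of the things that look like the lens, the smallest one is meant.

How it is judged:
By the outcome, as a careful person would: the job done as asked, in the order asked, and still so for the second after the job is handed in, with the robot touching nothing.
It also fails if it takes over 61 s, if anything falls off the work surface, if the arm or the gripper's body presses on something with over 40 N, if the wrist force passes 120 N, or if a joint passes its speed limit or range.

## Robot

A 6-joint arm with a two-finger parallel gripper is mounted at the origin on the work surface. World frame = base frame: x ahead of the robot, y to its left, z up, the work surface at z = 0. Lengths are in mm, angles in rad, forces in N, time in s.
With the tool pointing down it reaches from about 275 to 725 mm from the base axis. Payload 15.9 kg.
Tool frame: the origin (TCP) lies on the centre line of the jaws, within the pads' length; the fingertips stand 22 mm ahead of it and the grasp point (between the pads) lies 3 mm ahead of it; y points along the fingers, z is the direction in which the jaws open and shut, and the axes are right-handed (so a half turn about y gives the same grasp; the last joint's range is limited). The gripper opens to 85 mm and grips with 20 to 120 N. Pads are 22 mm wide; open, the fingers measure 114 mm over their backs; the gripper's body (76 mm by 85 mm) begins 54 mm behind the grasp point. The pads swing forward as they close: fully open they stand 13 mm farther back than shut.
Start: joints at [-1.193, 0.213, -0.034, 1.323, 0, 1.571], TCP at [184.431, -464.726, 253.306] pointing down, gripper open.
Joint ranges: [-2.98, 2.98], [-0.74, 1.72], [-1.14, 1.35], [-2.1, 2.04], [-1.57, 1.44], [-3.14, 3.14]. Speed limits (rad/s): [1.89, 1.89, 2.39, 2.57, 3.14, 3.14].

## Interface

Orientations are given as a unit quaternion [w, x, y, z].
In Python, from cell import robot gives the robot as it stands. The module is installed in compiled form; this text tells all that it offers.
- The arm moves only by the tool arm_command, never from a script. Its argument "series" is a list of rows, each a list of 7 numbers: the shift along the tool's x, y, z each as a share of 0.3 m, from -1 to 1, then the turn, a rotation vector about the tool's x, y, z each as a share of 120 degrees, from -1 to 1, then the opening, from 0 (shut) to 1 (fully open). In form: [[tx, ty, tz, rx, ry, rz, grip], ...]. A call has 1 to 20 rows; each row shifts and turns the commanded pose from where the row before left it, along the tool's axes as they then stand; what a row does not reach is not made up. A row lasts 1/10 s, in which the tool goes at most 50 mm and 8.59 degrees, less where a joint would pass 70% of its speed; a pose out of reach is approached as far as the arm can. A call with a number of a shift or a turn outside -1 to 1 is refused whole. A call with a gripper value outside its range is refused whole. The fingers move at their own pace and stop on an object; "grip_force" is the grip in N (left out, the last holds). Time passes only in rows, so rows that do not move let the fingers close. It gives the time, the measured TCP pose, the force and the opening at its end, in the units of the state.
- robot.read_state(): the state, without advancing time (a new reading comes with each control period).
- robot.camera(name): name is "scene" or "top"; returns a dict with "img" (480x640x3 uint8, red, green, blue), "mtx" (3x3 intrinsics, pixels), "rvec" (rotation vector, rad) and "tvec" (3), from world to camera coordinates, as OpenCV has them. Camera axes: x right, y down, z forward; pixel columns grow to the right and rows downward; lengths in mm; the calibration is good to about 2 mm. A picture is of the moment at which its call begins. There is no depth.
- robot.job_done(): hands the job in, once; it reports no verdict.
Trained networks look in a picture, given as the dict that the camera call returned (one of the last four; its "shot" number tells which), for a name from the list of things; names that differ only in an ending like _2 or _b are one class to them, and where a whole thing is asked for, a point or a joint stands for the part that bears it (a point fixed in the world has none). Each returns a list of dicts, best first, with "score" (0 to 1); they miss things now and then, are a little off and sometimes report something else, mostly with a low value. They report only what shows in the picture. A call takes as long as a camera call. They do not tell look-alikes from the thing itself.
- robot.search_frame(picture, thing): "rect" ([left, top, right, bottom] in pixels, round what is visible of it).
The state is a dict: "time": time; "joint_pos": joint angles; "qd": joint speeds; "joint_efforts": joint torques, N m; "tool_pos": TCP position; "tool_rot": TCP orientation; "contact_force": force on the tool from outside, world axes, zero at the start; "wrist_torque": the same for the moment, N m; "width": finger opening in mm.
Only numpy, scipy, OpenCV 4.12 (cv2) and the standard library are available. Lean on these libraries where they do the work, as an engineer would, in place of code of your own. Each camera call takes 0.05 s, during which the arm holds its last target.

## Working session

There is one attempt and no reset: what is moved stays moved. The work goes in short steps, Python scripts to look and compute and a tool call to move; the robot and the scene stay as the last step left them, time stands still between calls to the robot, and variables do not carry over. Pictures are saved under pics/ and viewed, and the job is handed in when it is done.

Besides the shell and the picture viewer there is one more tool, called after ">>>" as name(argument=value, ...), one argument or row to a line, values as JSON. arm_command: Moves the arm, as the interface text tells. Its arguments: {"type":"object","properties":{"series":{"type":"array","items":{"type":"array","items":{"type":"number"}}},"grip_force":{"type":"number"}},"required":["series"]}

```bash
ls; mkdir -p pics; python3 - <<'E'
from cell import robot
import cv2
s=robot.read_state()
for k,v in s.items(): print(k,v)
for n in ("scene","top"):
    p=robot.camera(n); cv2.imwrite(f"pics/{n}0.png",p["img"][:,:,::-1])
    R=cv2.Rodrigues(p["rvec"])[0]; print(n,p["mtx"].tolist(),(-R.T@p["tvec"].ravel()).round(1),R.round(3).tolist())
    for t in ["uplighter","lens","bezel","coaster","rum_bottle","tumbler1","lamp_dot","bezel_dot","snoot"]:
        print(t,[(d["score"].__round__(2),[round(float(x)) for x in d["rect"]]) for d in robot.search_frame(p,t)][:5])
E
```

```text
pics
time 0.0
joint_pos [-1.19298079e+00  2.13340292e-01 -3.50669810e-02  1.32348715e+00
 -1.53024266e-05  1.57081187e+00]
qd [ 1.27560333e-03  6.93714707e-06 -7.97695834e-04 -6.38606799e-04
 -1.24386686e-03 -5.60538453e-04]
joint_efforts [ 3.29259356e-04 -6.86163640e+01  4.87117946e+01  1.76106527e-02
 -9.79350352e-05  1.95778148e-05]
tool_pos [ 184.32503946 -464.44506485  252.82094233]
tool_rot [ 0.13270126 -0.13285771  0.69490854 -0.69414792]
contact_force [ 0.57913949 -1.0922995   0.09571216]
wrist_torque [-0.00172591 -0.01668461  0.02773595]
width 85.3134068658713
scene [[516.6678452510315, 0.0, 318.83439464810186], [0.0, 516.6678452510315, 243.83798622687183], [0.0, 0.0, 1.0]] [1301.7  232.4  657.6] [[-0.256, 0.967, 0.008], [0.595, 0.165, -0.787], [-0.762, -0.197, -0.618]]
uplighter [(0.58, [301, 191, 354, 258])]
lens [(0.9, [394, 253, 428, 278]), (0.8, [402, 207, 440, 240]), (0.65, [500, 251, 514, 278])]
bezel [(0.98, [144, 196, 188, 236]), (0.35, [313, 282, 362, 351])]
coaster [(0.76, [384, 249, 436, 292])]
rum_bottle [(0.55, [437, 208, 501, 367])]
tumbler1 [(0.97, [182, 271, 237, 341]), (0.62, [310, 281, 363, 355]), (0.51, [434, 206, 501, 368])]
lamp_dot [(0.68, [302, 192, 352, 257]), (0.22, [145, 198, 193, 233])]
bezel_dot [(0.64, [148, 195, 193, 233])]
snoot [(0.88, [145, 191, 192, 234])]
top [[481.3398074615851, 0.0, 315.78846659163446], [0.0, 481.3398074615851, 242.27073792161522], [0.0, 0.0, 1.0]] [ 500.1   17.2 1148.2] [[-0.006, -1.0, -0.017], [-0.999, 0.007, -0.047], [0.047, 0.016, -0.999]]
uplighter [(0.66, [291, 252, 337, 299])]
lens [(0.97, [220, 304, 255, 339]), (0.96, [228, 242, 255, 275]), (0.62, [158, 269, 193, 304])]
bezel [(0.89, [444, 245, 487, 286])]
coaster [(0.81, [220, 238, 266, 276])]
rum_bottle []
tumbler1 [(0.79, [354, 137, 388, 176]), (0.68, [263, 148, 299, 190])]
lamp_dot [(0.56, [295, 248, 340, 298])]
bezel_dot [(0.69, [442, 247, 485, 288])]
snoot [(0.58, [442, 246, 485, 285])]
```

View pics/scene0.png

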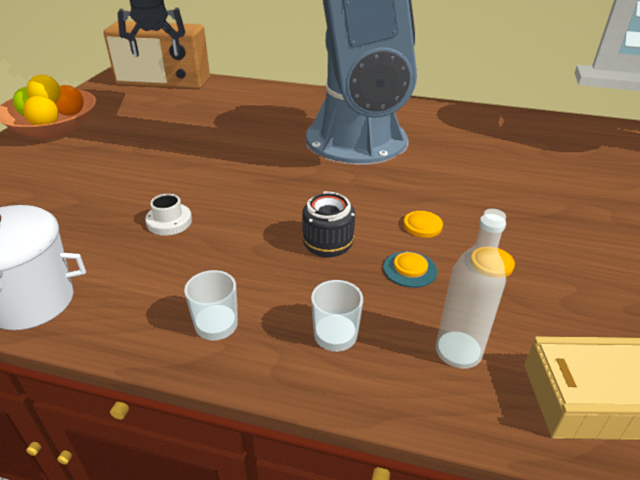

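View pics/top0.png

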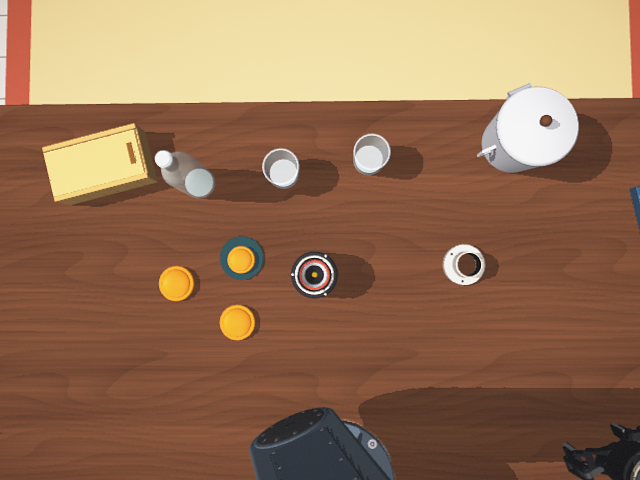

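```bash
python3 - <<'E'
import cv2
a=cv2.imread("pics/top0.png")
def c(x,y,r,n,f,im=a):
    cv2.imwrite(n,cv2.resize(im[y-r:y+r,x-r:x+r],None,fx=f,fy=f,interpolation=cv2.INTER_CUBIC))
import numpy as np
L=[]
for x,y in((315,275),(465,265),(242,258)):
    L.append(cv2.resize(a[y-32:y+32,x-32:x+32],(266,266),interpolation=cv2.INTER_CUBIC))
b=cv2.imread("pics/scene0.png")
for x,y in((328,225),(167,216),(412,268)):
    L.append(cv2.resize(b[y-38:y+38,x-38:x+38],(266,266),interpolation=cv2.INTER_CUBIC))
cv2.imwrite("pics/crops0.png",np.vstack([np.hstack(L[:3]),np.hstack(L[3:])]))
E
```

```text
(no output)
```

View pics/crops0.png

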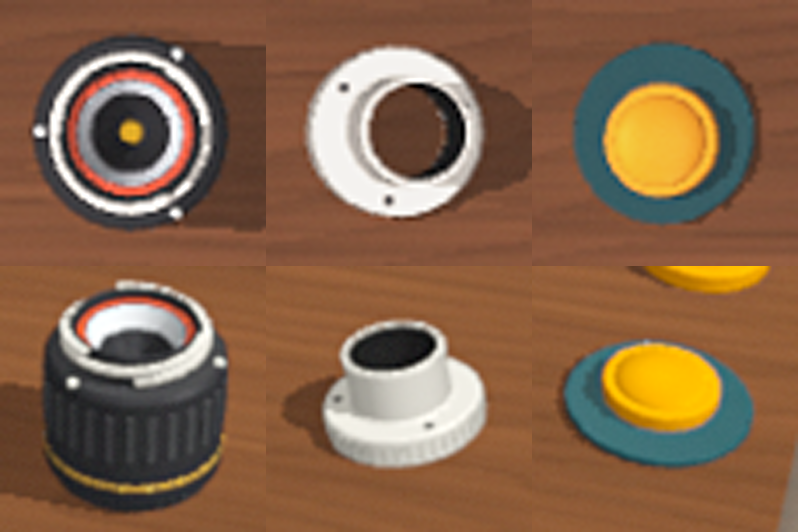

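The top view shows the lamp at about (315,275), the bezel at (465,265), and the smallest amber disc on the coaster at (240,260). Two larger lens look-alikes lie at (177,284) and (237,322). Next I'll measure precisely by matching silhouette centroids.

```bash
cat > h.py <<'E'
import numpy as np, cv2
from scipy.optimize import least_squares
def proj(p,X): return cv2.projectPoints(np.asarray(X,float).reshape(-1,3),p["rvec"],p["tvec"],p["mtx"],None)[0].reshape(-1,2)
def circ(x,y,z,r,n=72):
    t=np.arange(n)*2*np.pi/n; return np.c_[x+r*np.cos(t),y+r*np.sin(t),np.full(n,z)]
def cen(poly):
    m=cv2.moments(poly.astype(np.float32).reshape(-1,1,2)); return np.array([m['m10']/m['m00'],m['m01']/m['m00']]),m['m00']
def hullc(p,x,y,rings):  # rings list of (z,r)
    P=proj(p,np.vstack([circ(x,y,z,r) for z,r in rings])); return cen(cv2.convexHull(P.astype(np.float32)))
def maskc(f,seed,S=6,r=45,fill=True):
    """f: float image>0 inside; seed px; returns centroid, area in px of blob nearest seed"""
    x0,y0=int(seed[0])-r,int(seed[1])-r
    c=f[y0:y0+2*r,x0:x0+2*r].astype(np.float32)
    u=cv2.resize(c,None,fx=S,fy=S,interpolation=cv2.INTER_LINEAR)
    cs,_=cv2.findContours((u>0).astype(np.uint8),cv2.RETR_EXTERNAL,cv2.CHAIN_APPROX_NONE)
    out=[]
    for k in cs:
        if len(k)<20: continue
        k2=cv2.convexHull(k) if fill else k
        cc,a=cen(k2.reshape(-1,2)); cc=(cc+.5)/S-.5+[x0,y0]; out.append((np.hypot(*(cc-seed)),cc,a/S/S))
    return sorted(out,key=lambda o:o[0])
def solve(p,target,rings,g=(500,0)):
    return least_squares(lambda v:hullc(p,v[0],v[1],rings)[0]-target,g,x_scale=100).x
def ray(p,uv,z):
    R=cv2.Rodrigues(p["rvec"])[0]; C=-R.T@np.ravel(p["tvec"])
    d=R.T@np.linalg.inv(p["mtx"])@np.array([uv[0],uv[1],1.]); return C+d*(z-C[2])/d[2]
E
python3 - <<'E'
from cell import robot; from h import *
P={n:robot.camera(n) for n in("scene","top")}
import pickle; pickle.dump(P,open("p0.pkl","wb"))
seeds={"top":dict(lens=(240,260),bez=(465,265),lamp=(315,275),l2=(237,322),l3=(177,284)),"scene":dict(lens=(411,265),bez=(168,214),lamp=(328,222))}
for n,p in P.items():
    im=p["img"].astype(np.float32); R,G,B=im[...,0],im[...,1],im[...,2]
    for k in ("lens","l2","l3"):
        if k not in seeds[n]: continue
        s=seeds[n][k]; x,y=map(int,s)
        print(n,k,im[y,x],im[y-3,x-24 if n=="top" else x-20])
        m=maskc((R-B)-110,s,r=30)
        for o in m[:2]:
            xy=solve(p,o[1],[(5,32),(15,32)]); print("  px",o[1].round(2),"area",round(o[2],1),"model",round(hullc(p,*xy,[(5,32),(15,32)])[1],1),"xy",xy.round(1))
    s=seeds[n]["bez"]
    m=maskc(np.minimum(np.minimum(R,G),B)-120,s,r=38)
    for o in m[:1]:
        rr=[(0,47),(19,47),(54,30)]
        xy=solve(p,o[1],rr); print(n,"bez px",o[1].round(2),"area",round(o[2],1),"model",round(hullc(p,*xy,rr)[1],1),"xy",xy.round(1))
    s=seeds[n]["lamp"]
    for o in maskc(np.minimum(np.minimum(R,G),B)-130,s,r=32,fill=False): print(n,"lamp white",o[1].round(2),round(o[2],1),ray(p,o[1],82).round(1),ray(p,o[1],100).round(1))
    for o in maskc(np.minimum(R-G,R-B)-70,s,r=25)[:2]: print(n,"red",o[1].round(2),round(o[2],1),ray(p,o[1],93).round(1),ray(p,o[1],100).round(1))
    # bezel dark dots
    s=seeds[n]["bez"]
    for o in maskc(150-np.maximum(np.maximum(R,G),B),s,r=18,fill=False): print(n,"bezdark",o[1].round(2),round(o[2],1),ray(p,o[1],19).round(1))
E
```

```text
scene lens [255. 191.   0.] [52. 87. 90.]
  px [410.51 264.13] area 656.2 model 592.9 xy [500.   0.]
  px [425.7  235.86] area 55.8 model 592.9 xy [500.   0.]
scene bez px [167.66 214.79] area 1519.0 model 1905.0 xy [593.7   0. ]
scene lamp white [329.49 206.76] 542.9 [470.8  38.9  82. ] [496.8  45.  100. ]
scene lamp white [310.38 219.78] 8.4 [523.8  14.3  82. ] [548.2  21.1 100. ]
scene lamp white [352.32 213.95] 8.9 [483.1  87.8  82. ] [508.7  92.3 100. ]
scene red [328.22 202.64] 335.4 [473.3  36.7  93. ] [483.6  39.1 100. ]
scene bezdark [164.66 201.37] 241.4 [ 457.6 -340.9   19. ]
scene bezdark [150.52 208.07] 6.2 [ 489.8 -357.8   19. ]
scene bezdark [183.   199.38] 38.3 [ 439.3 -305.4   19. ]
scene bezdark [184.45 230.85] 2.5 [ 546. -249.   19.]
scene bezdark [150.36 229.95] 5.0 [ 561.9 -317.9   19. ]
scene bezdark [151.06 196.95] 8.8 [ 449.6 -379.    19. ]
top lens [245. 190.  56.] [136.  86.  62.]
  px [240.66 259.32] area 574.2 model 581.8 xy [507.8   0. ]
top l2 [245. 186.  54.] [136.  85.  60.]
  px [236.67 322.07] area 1019.6 model 599.7 xy [375.   0.]
top l3 [245. 185. 
[... 215 characters left out ...]
5  39.3 100. ]
top lamp white [324.78 293.76] 5.5 [436.6  15.6  82. ] [437.7  15.7 100. ]
top lamp white [325.12 255.55] 5.9 [520.9  14.3  82. ] [520.5  14.3 100. ]
top lamp white [292.13 274.14] 7.0 [480.2  87.6  82. ] [480.6  86.4 100. ]
top red [313.99 274.51] 716.3 [479.4  39.   93. ] [479.5  38.8 100. ]
top bezdark [469.08 264.13] 420.1 [ 500.  -321.3   19. ]
top bezdark [462.06 280.72] 1.8 [ 461.5 -304.2   19. ]
top bezdark [451.3  253.57] 2.1 [ 524.8 -280.5   19. ]
top bezdark [479.95 279.61] 31.0 [ 463.8 -345.7   19. ]
top bezdark [480.03 249.37] 29.6 [ 534.2 -347.4   19. ]
top bezdark [448.72 280.51] 18.2 [ 462.1 -273.3   19. ]
top bezdark [448.41 248.26] 13.7 [ 537.3 -274.    19. ]
```

```bash
python3 - <<'E'
s=open("h.py").read()
a=s.index("def solve"); b=s.index("def ray")
s=s[:a]+'''def solve(p,target,rings):
    v=ray(p,target,np.mean([z for z,_ in rings]))[:2]
    for _ in range(30):
        e=hullc(p,v[0],v[1],rings)[0]-target; v=v-(ray(p,target+e,20)-ray(p,target,20))[:2]
    return v
'''+s[b:]
open("h.py","w").write(s)
E
python3 - <<'E'
from h import *; import pickle
P=pickle.load(open("p0.pkl","rb"))
seeds={"top":dict(lens=(240,260),bez=(465,265)),"scene":dict(lens=(411,265),bez=(168,214))}
for n,p in P.items():
    im=p["img"].astype(np.float32); R,G,B=im[...,0],im[...,1],im[...,2]
    rr=[(5,32),(15,32)]
    for th in (90,110,130):
        o=maskc((R-B)-th,seeds[n]["lens"],r=18 if n=="top" else 22)[0]
        xy=solve(p,o[1],rr); print(n,"lens",o[1].round(2),round(o[2]),round(hullc(p,*xy,rr)[1]),xy.round(1))
    rr=[(0,47),(19,47),(54,30)]
    for th in (110,130,150):
        o=maskc(np.minimum(np.minimum(R,G),B)-th,seeds[n]["bez"],r=38)[0]
        xy=solve(p,o[1],rr); print(n,"bez",o[1].round(2),round(o[2]),round(hullc(p,*xy,rr)[1]),xy.round(1))
for n,l in {"top":[(462.06,280.72),(451.3,253.57)],"scene":[(150.52,208.07)]}.items():
    for d in l: print(n,ray(P[n],d,19).round(1))
E
```

```text
scene lens [410.48 264.14] 669 687 [516.4 213.4]
scene lens [410.51 264.13] 656 687 [516.3 213.5]
scene lens [410.53 264.11] 643 686 [516.2 213.5]
scene bez [167.65 214.8 ] 1539 1494 [ 501.8 -309.9]
scene bez [167.69 214.75] 1500 1493 [ 501.6 -309.9]
scene bez [167.82 214.59] 1452 1492 [ 501.  -309.9]
top lens [240.69 259.31] 585 591 [514.7 214. ]
top lens [240.66 259.32] 574 591 [514.7 214.1]
top lens [240.64 259.32] 563 591 [514.7 214.2]
top bez [463.43 264.21] 1371 1356 [ 499.9 -310.4]
top bez [463.45 264.23] 1341 1356 [ 499.9 -310.4]
top bez [463.48 264.26] 1310 1356 [ 499.8 -310.5]
top [ 461.5 -304.2   19. ]
top [ 524.8 -280.5   19. ]
scene [ 489.8 -357.8   19. ]
```

```bash
cat >> h.py <<'E'
from scipy.spatial.transform import Rotation as Ro
def pose(s):
    q=s["tool_rot"]; return np.array(s["tool_pos"]),Ro.from_quat([q[1],q[2],q[3],q[0]])
def plan(s,target,yaw=None):
    """target world TCP; yaw=deg direction of tool x axis in world w/ tool y straight down. Prints mm in tool axes & rotvec deg"""
    p,R=pose(s); d=R.inv().apply(np.array(target)-p)
    print("now",p.round(1),"z-axis yaw",np.degrees(np.arctan2(*R.as_matrix()[1::-1,2])).round(1),"y",R.as_matrix()[:,1].round(4),"q",np.round(s["joint_pos"],3))
    print("shift mm tool",d.round(2),"share",(d/300).round(4))
    if yaw is not None:
        z=np.array([np.cos(np.radians(yaw)),np.sin(np.radians(yaw)),0]); y=np.array([0,0,-1.]); x=np.cross(y,z)
        T=Ro.from_matrix(np.c_[x,y,z]); r=(R.inv()*T).as_rotvec(degrees=True); print("rot deg",r.round(2),"share",(r/120).round(4))
E
python3 - <<'E'
from cell import robot; from h import *
s=robot.read_state(); plan(s,(515.5,213.8,253)); print(pose(s)[1].as_matrix().round(3)); print(s["time"])
import pickle;P=pickle.load(open("p0.pkl","rb"))["top"]; print(ray(P,(200,183),0),ray(P,(285,180),0))
E
```

```text
now [ 184.4 -464.7  253.3] z-axis yaw -68.4 y [-0.  0. -1.] q [-1.193  0.213 -0.034  1.324 -0.     1.571]
shift mm tool [-5.5801e+02  2.9000e-01 -5.0857e+02] share [-1.8600e+00  1.0000e-03 -1.6952e+00]
[[-0.929 -0.     0.369]
 [-0.369  0.    -0.929]
 [ 0.    -1.    -0.   ]]
1.1
[699.37187606 314.58816492   0.        ] [704.80065059 109.29413903   0.        ]
```

>>> arm_command(
  series=[
    [-0.116,0,-0.106,0,0,0,0.85],
    [-0.116,0,-0.106,0,0,0,0.85],
  ],
)

```text
time: 1.3
tool_pos: [225.7, -379.2, 252.9]
tool_rot: [0.132, -0.132, 0.695, -0.695]
contact_force: [1.8, -0.5, -0.0]
width: 72.7
```

```bash
python3 - <<'E'
from cell import robot; from h import *
s=robot.read_state(); plan(s,(515.5,213.8,253)); print(s["time"],s["width"])
E
```

```text
now [ 225.7 -379.2  252.9] z-axis yaw -68.5 y [-1.e-04  5.e-04 -1.e+00] q [-1.034  0.093 -0.178  1.301  0.     1.732]
shift mm tool [-4.8718e+02  1.3000e-01 -4.4539e+02] share [-1.6239e+00  4.0000e-04 -1.4846e+00]
1.3 72.73476191840679
```

>>> arm_command(
  series=[
    [0,0,0,0,-0.0713,0,0.85],
    [0,0,0,0,-0.0713,0,0.85],
    [0,0,0,0,-0.0713,0,0.85],
    [0,0,0,0,-0.0713,0,0.85],
    [0,0,0,0,-0.0713,0,0.85],
    [0,0,0,0,-0.0713,0,0.85],
    [0,0,0,0,-0.0713,0,0.85],
    [0,0,0,0,-0.0713,0,0.85],
    [-0.141,0,0.069,0,0,0,0.85],
    [-0.141,0,0.069,0,0,0,0.85],
    [-0.141,0,0.069,0,0,0,0.85],
    [-0.141,0,0.069,0,0,0,0.85],
    [-0.141,0,0.069,0,0,0,0.85],
    [-0.141,0,0.069,0,0,0,0.85],
    [-0.141,0,0.069,0,0,0,0.85],
    [-0.141,0,0.069,0,0,0,0.85],
    [-0.141,0,0.069,0,0,0,0.85],
    [-0.141,0,0.069,0,0,0,0.85],
    [-0.141,0,0.069,0,0,0,0.85],
    [-0.141,0,0.069,0,0,0,0.85],
  ],
)

```text
time: 3.3
tool_pos: [473.7, 130.2, 253.4]
tool_rot: [0.501, -0.5, 0.499, -0.5]
contact_force: [0.3, -1.6, -0.1]
width: 72.4
```

```bash
python3 - <<'E'
from cell import robot; from h import *
s=robot.read_state(); plan(s,(515.5,213.8,253),0); print(s["time"],s["width"])
E
```

```text
now [473.7 130.2 253.4] z-axis yaw 0.1 y [ 5.e-04  0.e+00 -1.e+00] q [ 0.268  0.194 -0.057  1.319 -0.     1.837]
shift mm tool [-83.5    0.43  41.99] share [-0.2783  0.0014  0.14  ]
rot deg [-0.03  0.12 -0.  ] share [-0.0002  0.001  -0.    ]
3.3 72.38587984237608
```

>>> arm_command(
  series=[
    [-0.14,0,0.07,0,0,0,0.85],
    [-0.138,0,0.07,0,0,0,0.85],
    [0,0.15,0,0,0,0,0.85],
    [0,0.15,0,0,0,0,0.85],
    [0,0.15,0,0,0,0,0.85],
    [0,0.15,0,0,0,0,0.85],
    [0,0,0,0,0,0,0.85],
    [0,0,0,0,0,0,0.85],
  ],
)

```text
time: 4.1
tool_pos: [515.1, 211.5, 74.2]
tool_rot: [-0.5, 0.501, -0.5, 0.499]
contact_force: [0.5, -0.6, 1.6]
width: 72.8
```

```bash
python3 - <<'E'
from cell import robot; from h import *
s=robot.read_state(); plan(s,(515.5,213.8,60),0); print(s["time"],s["width"])
L=[]
for n,c in(("scene",(405,235)),("top",(240,255))):
    p=robot.camera(n); im=p["img"][:,:,::-1].copy()
    x,y=c; k=cv2.resize(im[y-60:y+60,x-50:x+50],None,fx=4,fy=4,interpolation=cv2.INTER_CUBIC)
    t=pose(s)[0]
    for dz in(0,-22):
      for dx in(-36,36):
        u=(proj(p,[t+[dx,0,dz]])[0]-[x-50,y-60]+.5)*4; cv2.circle(k,tuple(int(v) for v in u),3,(0,255,0) if dz else (255,0,0),-1)
    L.append(k)
cv2.imwrite("pics/above_lens.png",np.hstack(L))
E
```

```text
now [515.1 211.5  74.2] z-axis yaw 0.1 y [-7.e-04 -3.e-04 -1.e+00] q [ 0.39   0.426 -0.206  0.94   0.     1.959]
shift mm tool [-2.3  14.2   0.45] share [-0.0077  0.0473  0.0015]
rot deg [0.04 0.09 0.01] share [0.0003 0.0008 0.0001]
4.1 72.77292826664413
```

View pics/above_lens.png

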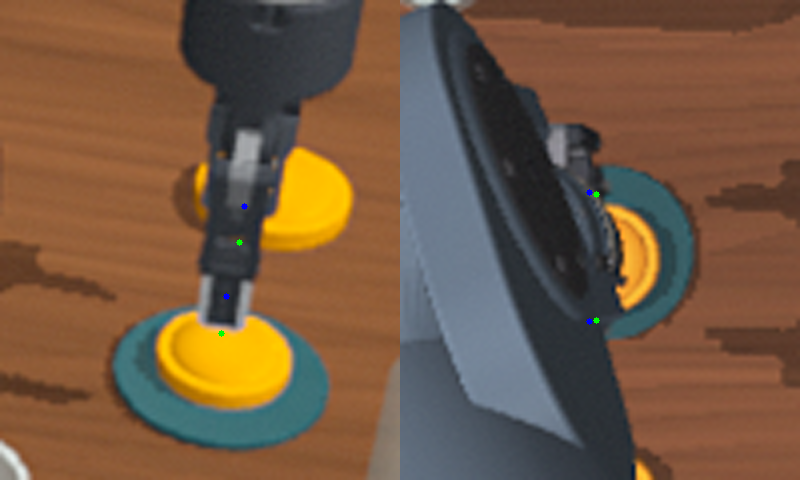

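>>> arm_command(
  series=[
    [-0.0077,0.06,0.0015,0,0.0008,0,0.85],
    [0,0.06,0,0,0,0,0.85],
    [0,0.023,0,0,0,0,0.85],
    [0,0,0,0,0,0,0.85],
    [0,0,0,0,0,0,0.85],
  ],
)

```text
time: 4.7
tool_pos: [516.4, 214.1, 31.9]
tool_rot: [0.501, -0.499, 0.5, -0.5]
contact_force: [-0.2, -0.7, -0.3]
width: 72.5
```

```bash
python3 - <<'E'
from cell import robot; from h import *
s=robot.read_state(); plan(s,(515.5,213.8,28),0); print(s["time"],s["width"],s["contact_force"])
L=[]
for n,c in(("scene",(405,245)),("top",(240,255))):
    p=robot.camera(n); im=p["img"][:,:,::-1].copy()
    x,y=c; k=cv2.resize(im[y-50:y+50,x-40:x+40],None,fx=5,fy=5,interpolation=cv2.INTER_CUBIC)
    L.append(k)
cv2.imwrite("pics/at_lens.png",np.hstack(L))
E
```

```text
now [516.4 214.1  31.9] z-axis yaw -0.0 y [ 1.7e-03  7.0e-04 -1.0e+00] q [ 0.393  0.471 -0.256  0.843  0.     1.964]
shift mm tool [ 0.35  3.87 -0.89] share [ 0.0012  0.0129 -0.003 ]
rot deg [-0.1  -0.01 -0.04] share [-0.0008 -0.     -0.0003]
4.7 72.47861252315136 [-0.23474349 -0.67234267 -0.25681156]
```

View pics/at_lens.png

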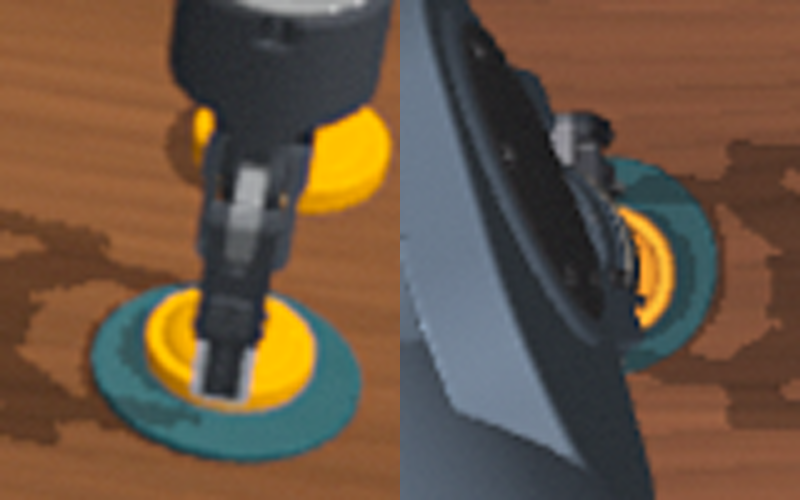

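>>> arm_command(
  series=[
    [0,0.005,-0.002,0,0,0,0.85],
    [0,0.005,0,0,0,0,0.85],
    [0,0,0,0,0,0,0.85],
  ],
)

```text
time: 5.1
tool_pos: [514.8, 213.8, 27.3]
tool_rot: [-0.5, 0.5, -0.5, 0.5]
contact_force: [-0.7, 0.2, -0.2]
width: 72.5
```

>>> arm_command(
  series=[
    [0,0.005,0,0,0,0,0.85],
    [0,0,0,0,0,0,0.85],
  ],
)

```text
time: 5.3
tool_pos: [514.8, 213.8, 25.7]
tool_rot: [-0.5, 0.5, -0.5, 0.5]
contact_force: [0.2, -0.4, -0.2]
width: 72.5
```

>>> arm_command(
  series=[
    [0,0.004,0,0,0,0,0.85],
    [0,0,0,0,0,0,0.85],
  ],
)

```text
time: 5.5
tool_pos: [514.9, 213.8, 24.5]
tool_rot: [-0.5, 0.5, -0.5, 0.5]
contact_force: [0.5, 0.2, -0.8]
width: 72.2
```

>>> arm_command(
  series=[
    [0,0.004,0,0,0,0,0.85],
    [0,0,0,0,0,0,0.85],
  ],
)

```text
time: 5.7
tool_pos: [514.8, 213.8, 23.3]
tool_rot: [-0.5, 0.5, -0.5, 0.5]
contact_force: [0.1, -0.9, -0.0]
width: 72.4
```

>>> arm_command(
  series=[
    [0,0.004,0,0,0,0,0.85],
    [0,0,0,0,0,0,0.85],
  ],
)

```text
time: 5.9
tool_pos: [514.9, 213.8, 22.2]
tool_rot: [-0.5, 0.5, -0.5, 0.5]
contact_force: [0.0, 0.7, -0.1]
width: 72.8
```

>>> arm_command(
  series=[
    [0,0.004,0,0,0,0,0.85],
    [0,0,0,0,0,0,0.85],
  ],
)

```text
time: 6.1
tool_pos: [514.9, 213.8, 21.0]
tool_rot: [-0.5, 0.5, -0.5, 0.5]
contact_force: [-0.1, 0.2, 0.6]
width: 72.5
```

>>> arm_command(
  series=[
    [0,0.005,0,0,0,0,0.85],
    [0,0,0,0,0,0,0.85],
  ],
)

```text
time: 6.3
tool_pos: [514.9, 213.8, 19.4]
tool_rot: [-0.5, 0.5, -0.5, 0.5]
contact_force: [0.2, -0.2, -0.4]
width: 72.7
```

>>> arm_command(
  series=[
    [0,0.004,0,0,0,0,0.85],
    [0,0,0,0,0,0,0.85],
  ],
)

```text
time: 6.5
tool_pos: [515.0, 213.9, 18.5]
tool_rot: [0.5, -0.5, 0.5, -0.5]
contact_force: [-0.3, -0.3, 1.5]
width: 72.5
```

>>> arm_command(
  series=[
    [0,0.004,0,0,0,0,0.85],
    [0,0,0,0,0,0,0.85],
  ],
)

```text
time: 6.7
tool_pos: [515.1, 213.9, 18.4]
tool_rot: [0.5, -0.5, 0.5, -0.5]
contact_force: [-9.0, -3.5, 24.8]
width: 72.4
```

>>> arm_command(
  series=[
    [0,-0.012,0,0,0,0,0.85],
    [0,-0.0125,0,0,0,0,0.85],
    [0,0,0,0,0,0,0.85],
  ],
  grip_force=40,
)

```text
time: 7.0
tool_pos: [515.2, 214.0, 25.0]
tool_rot: [0.5, -0.5, 0.5, -0.5]
contact_force: [-0.5, 0.8, 0.3]
width: 72.6
```

>>> arm_command(
  series=[
    [0,0,0,0,0,0,0.7],
    [0,0,0,0,0,0,0.6],
    [0,0,0,0,0,0,0.5],
    [0,0,0,0,0,0,0.5],
    [0,0,0,0,0,0,0.5],
  ],
)

```text
time: 7.5
tool_pos: [515.1, 213.9, 25.0]
tool_rot: [0.5, -0.5, 0.5, -0.5]
contact_force: [-2.2, -1.1, 11.7]
width: 61.9
```

```bash
python3 - <<'E'
from cell import robot; from h import *
s=robot.read_state(); print(s["time"],s["width"],s["contact_force"],s["wrist_torque"])
L=[]
for n,c in(("scene",(405,245)),):
    p=robot.camera(n); im=p["img"][:,:,::-1].copy()
    x,y=c; k=cv2.resize(im[y-35:y+55,x-45:x+45],None,fx=6,fy=6,interpolation=cv2.INTER_CUBIC)
    L.append(k)
cv2.imwrite("pics/grip_lens.png",np.hstack(L))
E
```

```text
7.5 61.89149182609978 [-2.17456417 -1.13086293 11.73669315] [-0.25608489  0.75719193  0.03651162]
```

View pics/grip_lens.png

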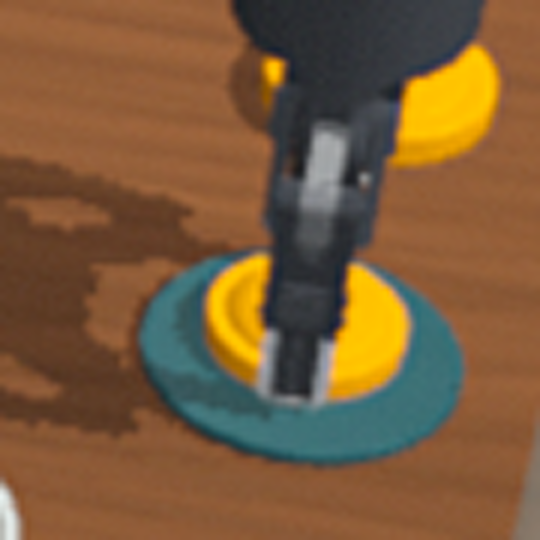

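>>> arm_command(
  series=[
    [0,-0.01,0,0,0,0,0.5],
    [0,-0.03,0,0,0,0,0.5],
    [0,-0.08,0,0,0,0,0.5],
    [0,-0.1,0,0,0,0,0.5],
    [0,-0.1,0,0,0,0,0.5],
    [0,-0.1,0,0,0,0,0.5],
    [0,0,0,0,0,0,0.5],
    [0,0,0,0,0,0,0.5],
  ],
)

```text
time: 8.35
tool_pos: [515.2, 213.9, 151.0]
tool_rot: [0.5, -0.5, 0.5, -0.5]
contact_force: [-0.1, 1.2, -1.7]
width: 61.5
```

```bash
python3 - <<'E'
from cell import robot; from h import *
s=robot.read_state(); print(s["time"],s["width"],s["contact_force"],s["wrist_torque"]); plan(s,(480.5,39,160),0)
t=pose(s)[0]; L=[]
for n in("scene","top"):
    p=robot.camera(n); im=p["img"][:,:,::-1].copy()
    x,y=proj(p,[t])[0].astype(int); k=cv2.resize(im[y-50:y+50,x-40:x+40],None,fx=5,fy=5,interpolation=cv2.INTER_CUBIC)
    # predicted lens centred under TCP, underside z = t-15.3-? 
    zb=t[2]-20
    for z in(zb,zb+10):
        q=(proj(p,circ(t[0],t[1],z,32))-[x-40,y-50]+.5)*5
        cv2.polylines(k,[q.astype(np.int32).reshape(-1,1,2)],True,(0,255,0),1)
    L.append(k)
cv2.imwrite("pics/lift_lens.png",np.hstack(L))
E
```

```text
8.35 61.45216495332226 [-0.12121016  1.16617139 -1.74196046] [ 0.02944857  0.02802441 -0.04293137]
now [515.2 213.9 151. ] z-axis yaw -0.0 y [ 9.e-04  4.e-04 -1.e+00] q [ 0.394  0.368 -0.085  1.116 -0.     1.964]
shift mm tool [174.94  -9.1  -34.64] share [ 0.5831 -0.0303 -0.1155]
rot deg [-0.05 -0.   -0.02] share [-0.0005 -0.     -0.0002]
```

View pics/lift_lens.png

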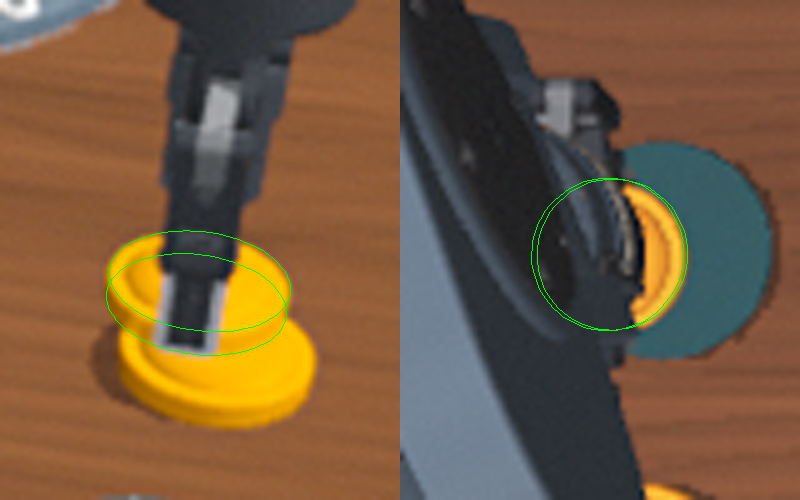

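>>> arm_command(
  series=[
    [0.05,0,-0.01,0,0,0,0.5],
    [0.12,0,-0.024,0,0,0,0.5],
    [0.145,0,-0.029,0,0,0,0.5],
    [0.145,0,-0.029,0,0,0,0.5],
    [0.08,0,-0.016,0,0,0,0.5],
    [0.042,0,-0.008,0,0,0,0.5],
    [0,0.04,0,0,0,0,0.5],
    [0,0.04,0,0,0,0,0.5],
    [0,0,0,0,0,0,0.5],
    [0,0,0,0,0,0,0.5],
  ],
)

```text
time: 9.45
tool_pos: [479.8, 40.0, 125.9]
tool_rot: [-0.5, 0.501, -0.5, 0.499]
contact_force: [-0.7, -0.2, -0.5]
width: 61.6
```

```bash
python3 - <<'E'
from cell import robot; from h import *
s=robot.read_state(); print(s["time"],s["width"],s["contact_force"],s["wrist_torque"]); plan(s,(480.4,39.2,120),0)
t=pose(s)[0]; L=[]
for n in("scene","top"):
    p=robot.camera(n); im=p["img"][:,:,::-1].copy()
    x,y=proj(p,[t])[0].astype(int); k=cv2.resize(im[y-40:y+60,x-40:x+40],None,fx=5,fy=5,interpolation=cv2.INTER_CUBIC)
    zb=t[2]-20
    for z,r,X,Y,c in((zb,32,t[0],t[1],(0,255,0)),(zb+10,32,t[0],t[1],(0,255,0)),(100,38,480.4,39.2,(255,0,255)),(82,52,480.4,39.2,(255,0,0))):
        q=(proj(p,circ(X,Y,z,r))-[x-40,y-40]+.5)*5
        cv2.polylines(k,[q.astype(np.int32).reshape(-1,1,2)],True,c,1)
    L.append(k)
cv2.imwrite("pics/over_lamp.png",np.hstack(L))
E
```

```text
9.45 61.60024048333737 [-0.66703084 -0.17639798 -0.48500672] [-0.04616475 -0.02097853 -0.04442436]
now [479.8  40.  125.9] z-axis yaw 0.1 y [-0.0014 -0.     -1.    ] q [ 0.083  0.24  -0.331  1.002  0.     1.653]
shift mm tool [0.83 5.89 0.6 ] share [0.0028 0.0196 0.002 ]
rot deg [0.08 0.07 0.  ] share [0.0007 0.0006 0.    ]
```

View pics/over_lamp.png

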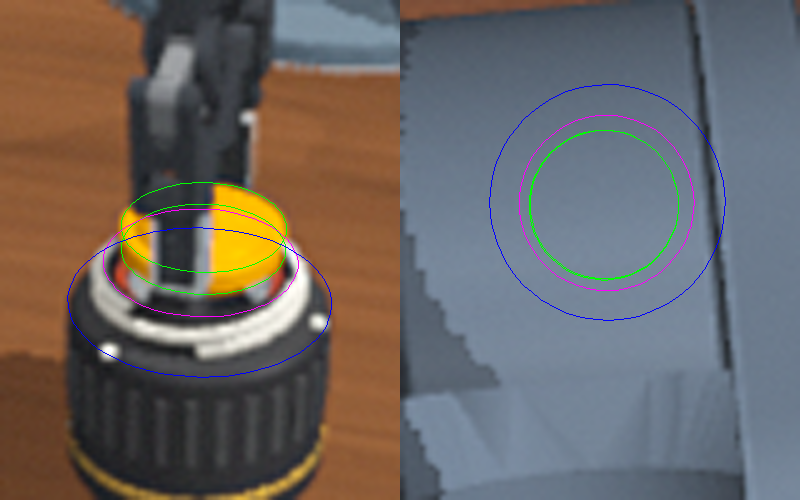

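>>> arm_command(
  series=[
    [0.001,0.013,0.001,0,0,0,0.5],
    [0,0,0,0,0,0,0.5],
    [0,0,0,0,0,0,0.5],
  ],
)

```text
time: 9.85
tool_pos: [480.4, 39.0, 122.6]
tool_rot: [-0.5, 0.5, -0.5, 0.5]
contact_force: [-0.1, -0.8, -1.3]
width: 61.6
```

```bash
python3 - <<'E'
from cell import robot; from h import *
s=robot.read_state(); print(s["time"],s["contact_force"]); plan(s,(480.7,39.2,120),0)
E
```

```text
9.85 [-0.12816206 -0.79899824 -1.31504103]
now [480.4  39.  122.6] z-axis yaw 0.0 y [-1.e-04 -0.e+00 -1.e+00] q [ 0.081  0.242 -0.336  0.992 -0.     1.652]
shift mm tool [-0.21  2.64  0.27] share [-0.0007  0.0088  0.0009]
rot deg [0. 0. 0.] share [0. 0. 0.]
```

>>> arm_command(
  series=[
    [-0.0005,0.005,0.001,0,0,0,0.5],
    [0,0.004,0,0,0,0,0.5],
    [0,0,0,0,0,0,0.5],
  ],
)

```text
time: 10.15
tool_pos: [480.7, 39.1, 119.8]
tool_rot: [0.5, -0.5, 0.5, -0.5]
contact_force: [0.3, -0.5, -1.0]
width: 61.3
```

>>> arm_command(
  series=[
    [0,0.004,0,0,0,0,0.5],
    [0,0,0,0,0,0,0.5],
  ],
)

```text
time: 10.35
tool_pos: [480.7, 39.1, 118.7]
tool_rot: [0.5, -0.5, 0.5, -0.5]
contact_force: [-0.5, 0.4, -0.8]
width: 61.7
```

>>> arm_command(
  series=[
    [0,0.003,0,0,0,0,0.5],
    [0,0,0,0,0,0,0.5],
  ],
)

```text
time: 10.55
tool_pos: [480.7, 39.1, 117.8]
tool_rot: [0.5, -0.5, 0.5, -0.5]
contact_force: [0.5, 0.1, -1.4]
width: 61.7
```

>>> arm_command(
  series=[
    [0,0.003,0,0,0,0,0.5],
    [0,0,0,0,0,0,0.5],
  ],
)

```text
time: 10.75
tool_pos: [480.7, 39.1, 116.9]
tool_rot: [0.5, -0.5, 0.5, -0.5]
contact_force: [-0.1, 0.2, -1.9]
width: 61.7
```

```bash
python3 - <<'E'
from cell import robot; from h import *
s=robot.read_state(); print(s["time"],s["width"],s["contact_force"],s["wrist_torque"])
t=pose(s)[0]
p=robot.camera("scene"); im=p["img"][:,:,::-1].copy()
x,y=proj(p,[t])[0].astype(int); k=cv2.resize(im[y-30:y+50,x-40:x+40],None,fx=7,fy=7,interpolation=cv2.INTER_CUBIC)
cv2.imwrite("pics/in_cell.png",k)
E
```

```text
10.75 61.69049998017421 [-0.07881791  0.23765424 -1.85296427] [ 0.07629227  0.03705134 -0.05090268]
```

View pics/in_cell.png

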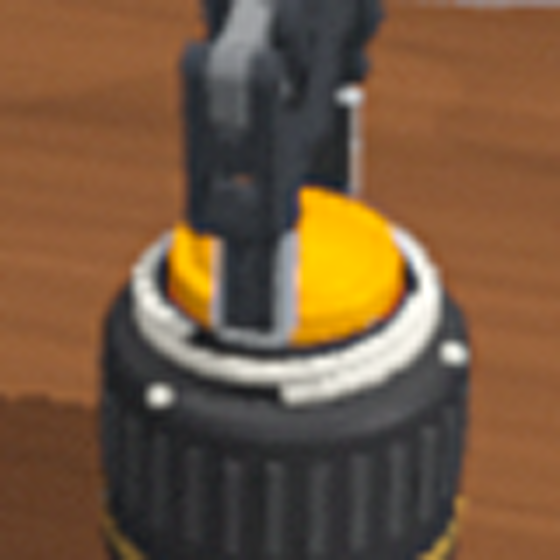

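>>> arm_command(
  series=[
    [0,0.003,0,0,0,0,0.5],
    [0,0,0,0,0,0,0.5],
  ],
)

```text
time: 11.0
tool_pos: [480.8, 39.1, 116.5]
tool_rot: [-0.5, 0.5, -0.5, 0.5]
contact_force: [-2.5, 0.1, 7.8]
width: 61.7
```

>>> arm_command(
  series=[
    [0,0.002,0,0,0,0,0.5],
    [0,0,0,0,0,0,0.5],
  ],
)

```text
time: 11.2
tool_pos: [480.9, 39.1, 116.3]
tool_rot: [0.5, -0.5, 0.5, -0.5]
contact_force: [-6.4, -1.5, 17.1]
width: 61.9
```

>>> arm_command(
  series=[
    [0,-0.004,0,0,0,0,0.5],
    [0,0,0,0,0,0,0.76],
    [0,0,0,0,0,0,0.8],
    [0,0,0,0,0,0,0.85],
    [0,0,0,0,0,0,0.85],
    [0,0,0,0,0,0,0.85],
  ],
)

```text
time: 11.8
tool_pos: [480.7, 39.1, 116.6]
tool_rot: [0.5, -0.5, 0.5, -0.5]
contact_force: [-0.7, 1.0, -0.5]
width: 72.7
```

```bash
python3 - <<'E'
from cell import robot; from h import *
s=robot.read_state(); print(s["time"],s["width"],s["contact_force"],s["wrist_torque"])
t=pose(s)[0]
p=robot.camera("scene"); im=p["img"][:,:,::-1].copy()
x,y=proj(p,[t])[0].astype(int); k=cv2.resize(im[y-30:y+50,x-40:x+40],None,fx=7,fy=7,interpolation=cv2.INTER_CUBIC)
cv2.imwrite("pics/rel_cell.png",k)
E
```

```text
11.8 72.72321412349775 [-0.72648622  0.9712996  -0.46056782] [0.0139536  0.0024059  0.02522262]
```

View pics/rel_cell.png

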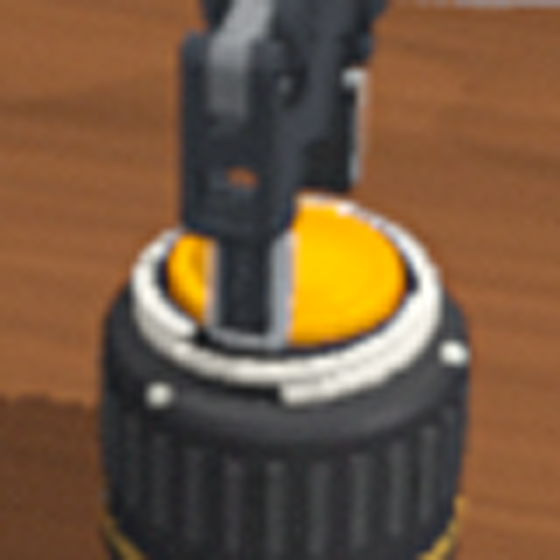

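>>> arm_command(
  series=[
    [0,-0.02,0,0,0,0,0.85],
    [0,-0.06,0,0,0,0,0.85],
    [0,-0.1,0,0,-0.0673,0,0.85],
    [0,-0.1,0,0,-0.0673,0,0.85],
    [0,0,0,0,-0.0673,0,0.85],
    [0,0,0,0,-0.0673,0,0.85],
    [0,0,0,0,-0.0673,0,0.85],
    [0,0,0,0,-0.0673,0,0.85],
    [0,0,0,0,-0.0673,0,0.85],
    [0,0,0,0,-0.0673,0,0.85],
    [0,0,0,0,-0.0673,0,0.85],
    [0,0,0,0,-0.0673,0,0.85],
    [0,0,0,0,-0.0673,0,0.85],
    [0,0,0,0,-0.0673,0,0.85],
    [0,0,0,0,-0.0673,0,0.85],
  ],
)

```text
time: 13.35
tool_pos: [480.8, 39.1, 201.1]
tool_rot: [-0.701, 0.701, 0.094, -0.094]
contact_force: [0.1, -0.1, 0.2]
width: 72.5
```

>>> arm_command(
  series=[
    [-0.0296,0,-0.1426,0,0,0,0.85],
    [-0.0296,0,-0.1426,0,0,0,0.85],
    [-0.0296,0,-0.1426,0,0,0,0.85],
    [-0.0296,0,-0.1426,0,0,0,0.85],
    [-0.0296,0,-0.1426,0,0,0,0.85],
    [-0.0296,0,-0.1426,0,0,0,0.85],
    [-0.0296,0,-0.1426,0,0,0,0.85],
    [-0.0296,0,-0.1426,0,0,0,0.85],
    [0,0,0,0,0,0,0.85],
  ],
)

```text
time: 14.25
tool_pos: [500.2, -314.3, 200.4]
tool_rot: [-0.701, 0.702, 0.091, -0.091]
contact_force: [-0.2, 1.5, 0.1]
width: 72.9
```

```bash
python3 - <<'E'
from cell import robot; from h import *
s=robot.read_state(); print(s["time"],s["width"],s["contact_force"]); plan(s,(500.7,-310.1,100),105)
L=[]
for n,c in(("top",(314,275)),("scene",(328,225))):
    p=robot.camera(n); im=p["img"][:,:,::-1]; x,y=c
    L.append(cv2.resize(im[y-38:y+38,x-38:x+38],(399,399),interpolation=cv2.INTER_CUBIC))
    if n=="top":
        f=p["img"].astype(np.float32); o=maskc(f[...,0]-f[...,2]-120,c,r=22)[0]
        print("lens px",o[1],o[2],solve(p,o[1],[(100,32),(103,32)]))
cv2.imwrite("pics/lens_seated.png",np.hstack(L))
E
```

```text
14.25 72.86937793766172 [-0.22306812  1.49526408  0.10006939]
now [ 500.2 -314.3  200.4] z-axis yaw 104.8 y [-1.e-04 -9.e-04 -1.e+00] q [-5.610e-01  4.150e-01  1.100e-01  1.266e+00 -1.000e-03 -8.180e-01]
shift mm tool [  1.59 100.4    4.02] share [0.0053 0.3347 0.0134]
rot deg [ 0.05 -0.24 -0.02] share [ 0.0004 -0.002  -0.0002]
lens px [313.82632874 274.62851057] 699.1666666666666 [479.33075162  39.13293335]
```

View pics/lens_seated.png

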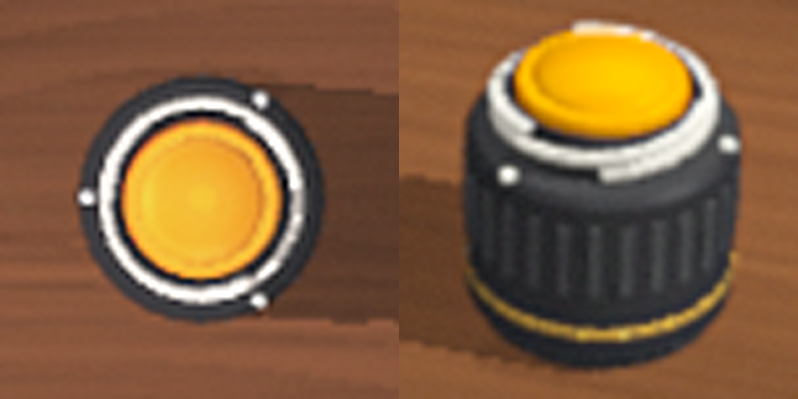

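>>> arm_command(
  series=[
    [0.005,0,0.0134,0,-0.002,0,0.85],
    [0,0.13,0,0,0,0,0.85],
    [0,0.13,0,0,0,0,0.85],
    [0,0.13,0,0,0,0,0.85],
    [0,0.06,0,0,0,0,0.85],
    [0,0,0,0,0,0,0.85],
    [0,0,0,0,0,0,0.85],
  ],
)

```text
time: 15.05
tool_pos: [501.1, -304.2, 65.9]
tool_rot: [0.701, -0.701, -0.094, 0.094]
contact_force: [-0.2, 0.2, -0.6]
width: 73.1
```

```bash
python3 - <<'E'
from cell import robot; from h import *
s=robot.read_state(); print(s["time"],s["width"],s["contact_force"]); plan(s,(500.7,-310.1,41),105)
t=pose(s)[0];L=[]
for n in("scene","top"):
    p=robot.camera(n); im=p["img"][:,:,::-1]; x,y=proj(p,[[500,-310,30]])[0].astype(int)
    L.append(cv2.resize(im[y-40:y+40,x-40:x+40],(399,399),interpolation=cv2.INTER_CUBIC))
cv2.imwrite("pics/at_bezel.png",np.hstack(L))
E
```

```text
15.05 73.09083283189968 [-0.15204788  0.17637706 -0.58470768]
now [ 501.1 -304.2   65.9] z-axis yaw 105.3 y [-2.e-04  3.e-04 -1.e+00] q [-0.546  0.487 -0.131  0.953  0.    -0.813]
shift mm tool [-1.99 24.87 -5.61] share [-0.0066  0.0829 -0.0187]
rot deg [-0.02  0.32 -0.01] share [-0.0002  0.0027 -0.0001]
```

View pics/at_bezel.png

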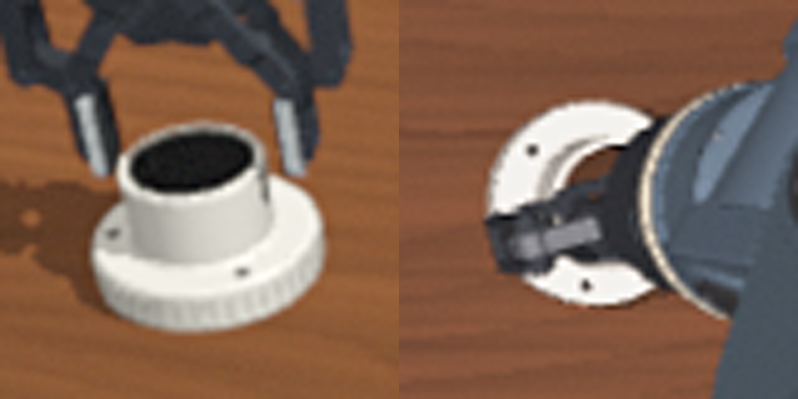

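>>> arm_command(
  series=[
    [-0.0066,-0.01,-0.0187,0,0.0027,0,0.85],
    [0,0,0,0,0,0,0.85],
    [0,0,0,0,0,0,0.85],
  ],
)

```text
time: 15.45
tool_pos: [500.7, -311.8, 69.0]
tool_rot: [-0.701, 0.701, 0.092, -0.091]
contact_force: [-0.1, -0.0, -0.0]
width: 72.7
```

```bash
python3 - <<'E'
from cell import robot; from h import *
s=robot.read_state(); print(s["time"],s["width"],s["contact_force"]); plan(s,(500.7,-310.1,41),105)
E
```

```text
15.45 72.70303308238888 [-0.09004474 -0.00841069 -0.02716581]
now [ 500.7 -311.8   69. ] z-axis yaw 104.9 y [ 5.e-04 -3.e-04 -1.e+00] q [-0.557  0.491 -0.117  0.963  0.    -0.817]
shift mm tool [ 0.4  28.01  1.68] share [0.0013 0.0934 0.0056]
rot deg [ 0.02 -0.12  0.03] share [ 0.0002 -0.001   0.0002]
```

>>> arm_command(
  series=[
    [0,0.04,0,0,0,0,0.85],
    [0,0.035,0,0,0,0,0.85],
    [0,0.018,0,0,0,0,0.85],
    [0,0,0,0,0,0,0.85],
    [0,0,0,0,0,0,0.85],
    [0,0,0,0,0,0,0.85],
  ],
  grip_force=70,
)

```text
time: 16.05
tool_pos: [500.8, -311.6, 41.0]
tool_rot: [-0.701, 0.701, 0.092, -0.092]
contact_force: [0.1, 0.1, -0.5]
width: 72.6
```

```bash
python3 - <<'E'
from cell import robot; from h import *
s=robot.read_state(); print(s["time"],s["width"],s["contact_force"]); plan(s,(500.7,-310.1,41),105)
E
```

```text
16.05 72.64774075822787 [ 0.11065846  0.1392785  -0.52821446]
now [ 500.8 -311.6   41. ] z-axis yaw 104.9 y [ 3.e-04 -2.e-04 -1.e+00] q [-0.557  0.517 -0.152  0.902 -0.    -0.817]
shift mm tool [0.32 0.02 1.5 ] share [0.0011 0.0001 0.005 ]
rot deg [ 0.02 -0.09  0.02] share [ 0.0001 -0.0008  0.0001]
```

Settled. I'll apply the small correction and close.

>>> arm_command(
  series=[
    [0.001,0,0.005,0,-0.001,0,0.85],
    [0,0,0,0,0,0,0.85],
    [0,0,0,0,0,0,0.7],
    [0,0,0,0,0,0,0.6],
    [0,0,0,0,0,0,0.5],
    [0,0,0,0,0,0,0.5],
    [0,0,0,0,0,0,0.5],
  ],
)

```text
time: 16.75
tool_pos: [500.6, -310.1, 41.5]
tool_rot: [-0.701, 0.701, 0.093, -0.092]
contact_force: [-2.6, 3.1, 9.8]
width: 59.1
```

```bash
python3 - <<'E'
from cell import robot; from h import *
s=robot.read_state(); print(s["time"],s["width"],s["contact_force"],s["wrist_torque"]); plan(s,(500.7,-310.1,41),105)
p=robot.camera("top"); im=p["img"]; f=im.astype(np.float32)
for o in maskc(150-f.max(2),(463,264),r=22,fill=False): print(o[1].round(2),round(o[2],1),ray(p,o[1],19).round(1))
E
```

```text
16.75 59.11913297049023 [-2.5799183   3.14849991  9.81835627] [0.35131403 0.62389368 0.134239  ]
now [ 500.6 -310.1   41.5] z-axis yaw 105.0 y [ 6.e-04 -3.e-04 -1.e+00] q [-0.555  0.514 -0.155  0.901  0.    -0.817]
shift mm tool [ 0.08  0.47 -0.06] share [ 0.0003  0.0016 -0.0002]
rot deg [0.02 0.03 0.03] share [0.0002 0.0002 0.0002]
[461.72 261.7 ] 1659.1 [ 505.7 -304.3   19. ]
[462.02 280.75] 1.7 [ 461.4 -304.1   19. ]
```

>>> arm_command(
  series=[
    [0,-0.01,0,0,0,0,0.5],
    [0,-0.04,0,0,0,0,0.5],
    [0,-0.1,0,0,0,0,0.5],
    [0,-0.13,0,0,0,0,0.5],
    [0,-0.13,0,0,0,0,0.5],
    [0,-0.06,0,0,0,0,0.5],
    [0,-0.03,0,0,0,0,0.5],
    [0.01,0,0.05,0,0,0,0.5],
    [0.026,0,0.125,0,0,0,0.5],
    [0.03,0,0.145,0,0,0,0.5],
    [0.03,0,0.145,0,0,0,0.5],
    [0.03,0,0.145,0,0,0,0.5],
    [0.03,0,0.145,0,0,0,0.5],
    [0.03,0,0.145,0,0,0,0.5],
    [0.03,0,0.145,0,0,0,0.5],
    [0.015,0,0.07,0,0,0,0.5],
    [0.006,0,0.027,0,0,0,0.5],
    [0,0,0,0,0,0,0.5],
    [0,0,0,0,0,0,0.5],
  ],
)

```text
time: 18.7
tool_pos: [480.0, 38.7, 190.3]
tool_rot: [-0.701, 0.701, 0.092, -0.093]
contact_force: [0.1, 0.4, -1.6]
width: 59.2
```

>>> arm_command(
  series=[
    [0,0,0,0,0.0692,0,0.5],
    [0,0,0,0,0.0692,0,0.5],
    [0,0,0,0,0.0692,0,0.5],
    [0,0,0,0,0.0692,0,0.5],
    [0,0,0,0,0.0692,0,0.5],
    [0,0,0,0,0,0,0.5],
    [0,0,0,0,0,0,0.5],
  ],
)

```text
time: 19.4
tool_pos: [480.3, 38.5, 190.6]
tool_rot: [-0.688, 0.689, -0.161, 0.161]
contact_force: [-0.2, -1.1, -1.8]
width: 58.6
```

```bash
python3 - <<'E'
from cell import robot; from h import *
s=robot.read_state(); print(s["time"],s["width"],s["contact_force"],s["wrist_torque"]); plan(s,(480.6,39.2,150),63.5)
t=pose(s)[0];L=[]
for n in("scene","top"):
    p=robot.camera(n); im=p["img"][:,:,::-1]; x,y=proj(p,[t-[0,0,40]])[0].astype(int)
    k=cv2.resize(im[y-50:y+50,x-40:x+40],None,fx=5,fy=5,interpolation=cv2.INTER_CUBIC)
    zb=t[2]-41
    for z,r,X,Y,c in((zb,47,t[0],t[1],(0,255,0)),(zb+19,47,t[0],t[1],(0,255,0)),(zb+54,30,t[0],t[1],(255,0,255))):
        q=(proj(p,circ(X,Y,z,r))-[x-40,y-50]+.5)*5
        cv2.polylines(k,[q.astype(np.int32).reshape(-1,1,2)],True,c,1)
    # predicted dots: phase 129
    a=np.radians(129.2+np.array([0,120,240])); q=(proj(p,np.c_[t[0]+39*np.cos(a),t[1]+39*np.sin(a),np.full(3,zb+19)])-[x-40,y-50]+.5)*5
    for u in q: cv2.circle(k,tuple(u.astype(int)),4,(0,0,255),1)
    L.append(k)
cv2.imwrite("pics/bez_over.png",np.hstack(L))
E
```

```text
19.4 58.59846530377066 [-0.23856665 -1.05589229 -1.80726087] [ 0.0089825  -0.00930824  0.0111933 ]
now [480.3  38.5 190.6] z-axis yaw 63.7 y [-2.e-04 -1.e-04 -1.e+00] q [ 0.08   0.197 -0.214  1.16  -0.     0.539]
shift mm tool [-0.08 40.61  0.78] share [-0.0003  0.1354  0.0026]
rot deg [ 0.01  0.19 -0.01] share [ 0.0001  0.0015 -0.0001]
```

View pics/bez_over.png

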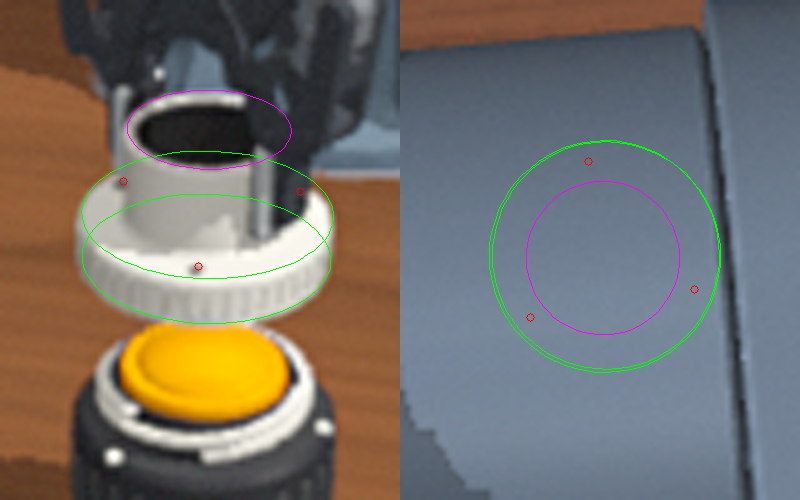

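>>> arm_command(
  series=[
    [0,0.05,0.0026,0,0,0,0.5],
    [0,0.06,0,0,0,0,0.5],
    [0,0.038,0,0,0,0,0.5],
    [0,0,0,0,0,0,0.5],
    [0,0,0,0,0,0,0.5],
  ],
)

```text
time: 20.0
tool_pos: [480.8, 40.0, 146.7]
tool_rot: [-0.688, 0.688, -0.162, 0.162]
contact_force: [0.2, -0.0, -1.6]
width: 58.8
```

```bash
python3 - <<'E'
from cell import robot; from h import *
s=robot.read_state(); print(s["time"],s["width"],s["contact_force"],s["wrist_torque"]); plan(s,(480.6,39.2,140),63.5)
E
```

```text
20.0 58.7696902389328 [ 0.22628907 -0.00680425 -1.56966701] [-0.00779364  0.04010666 -0.00677663]
now [480.8  40.  146.7] z-axis yaw 63.5 y [-0.  0. -1.] q [ 0.083  0.225 -0.294  1.052  0.     0.545]
shift mm tool [ 0.17  6.7  -0.76] share [ 0.0006  0.0223 -0.0025]
rot deg [ 0.    0.04 -0.  ] share [ 0.      0.0003 -0.    ]
```

>>> arm_command(
  series=[
    [0.0005,0.007,-0.002,0,0,0,0.5],
    [0,0.007,0,0,0,0,0.5],
    [0,0,0,0,0,0,0.5],
    [0,0,0,0,0,0,0.5],
  ],
)

```text
time: 20.4
tool_pos: [480.6, 39.4, 142.3]
tool_rot: [0.688, -0.688, 0.162, -0.162]
contact_force: [-0.7, -1.0, -1.8]
width: 58.8
```

>>> arm_command(
  series=[
    [0,0.005,0,0,0,0,0.5],
    [0,0.005,0,0,0,0,0.5],
    [0,0,0,0,0,0,0.5],
  ],
)

```text
time: 20.7
tool_pos: [480.4, 39.4, 138.9]
tool_rot: [-0.688, 0.688, -0.162, 0.162]
contact_force: [-0.6, 0.5, -2.5]
width: 59.0
```

>>> arm_command(
  series=[
    [0,0.004,0,0,0,0,0.5],
    [0,0,0,0,0,0,0.5],
  ],
)

```text
time: 20.9
tool_pos: [480.5, 39.4, 137.8]
tool_rot: [-0.688, 0.688, -0.162, 0.162]
contact_force: [0.1, 0.4, -2.0]
width: 58.6
```

>>> arm_command(
  series=[
    [0,0.004,0,0,0,0,0.5],
    [0,0,0,0,0,0,0.5],
  ],
)

```text
time: 21.1
tool_pos: [480.5, 39.4, 136.6]
tool_rot: [-0.688, 0.688, -0.162, 0.162]
contact_force: [-0.1, -0.0, -2.3]
width: 59.1
```

>>> arm_command(
  series=[
    [0,0.003,0,0,0,0,0.5],
    [0,0,0,0,0,0,0.5],
  ],
)

```text
time: 21.3
tool_pos: [480.5, 39.4, 135.8]
tool_rot: [-0.688, 0.688, -0.162, 0.162]
contact_force: [-0.1, 0.2, -1.7]
width: 58.9
```

>>> arm_command(
  series=[
    [0,0.003,0,0,0,0,0.5],
    [0,0,0,0,0,0,0.5],
  ],
)

```text
time: 21.5
tool_pos: [480.7, 39.4, 135.4]
tool_rot: [0.688, -0.688, 0.162, -0.162]
contact_force: [-3.5, -1.5, 6.9]
width: 58.8
```

>>> arm_command(
  series=[
    [0,0.0009,0,0,0.0417,0,0.5],
    [0,0.0009,0,0,0.0417,0,0.5],
    [0,0.0009,0,0,0.0417,0,0.5],
    [0,0.0009,0,0,0.0417,0,0.5],
    [0,0,0,0,0,0,0.5],
  ],
)

```text
time: 22.0
tool_pos: [480.7, 39.5, 134.3]
tool_rot: [0.649, -0.649, 0.28, -0.28]
contact_force: [-2.6, 1.3, 7.9]
width: 59.1
```

```bash
cat > st.py <<'E'
from cell import robot; from h import *
s=robot.read_state(); print(s["time"],s["width"],s["contact_force"].round(1) if hasattr(s["contact_force"],"round") else s["contact_force"],np.round(s["wrist_torque"],3)); plan(s,(480.6,39.3,130))
E
python3 st.py
```

```text
22.0 59.09481535914734 [-2.6  1.3  7.9] [ 0.113  0.778 -0.263]
now [480.7  39.5 134.3] z-axis yaw 43.3 y [ 6.e-04  2.e-04 -1.e+00] q [ 0.082  0.233 -0.316  1.021  0.     0.897]
shift mm tool [ 0.04  4.34 -0.21] share [ 0.0001  0.0145 -0.0007]
```

>>> arm_command(
  series=[
    [0,0.0009,0,0,0.0417,0,0.5],
    [0,0.0009,0,0,0.0417,0,0.5],
    [0,0.0009,0,0,0.0417,0,0.5],
    [0,0.0009,0,0,0.0417,0,0.5],
    [0,0.0009,0,0,0.0417,0,0.5],
    [0,0.0009,0,0,0.0417,0,0.5],
    [0,0.0009,0,0,0.0417,0,0.5],
    [0,0.0009,0,0,0.0417,0,0.5],
    [0,0,0,0,0,0,0.5],
  ],
)

```text
time: 22.9
tool_pos: [480.8, 39.7, 132.2]
tool_rot: [0.514, -0.514, 0.486, -0.486]
contact_force: [-2.4, 3.8, 6.3]
width: 58.8
```

```bash
python3 st.py
```

```text
22.9 58.79208348812027 [-2.4  3.8  6.3] [ 0.517  0.709 -0.286]
now [480.8  39.7 132.2] z-axis yaw 3.3 y [ 7.e-04  7.e-04 -1.e+00] q [ 8.200e-02  2.350e-01 -3.200e-01  1.015e+00  1.000e-03  1.596e+00]
shift mm tool [ 0.35  2.15 -0.2 ] share [ 0.0012  0.0072 -0.0007]
```

>>> arm_command(
  series=[
    [0,0.0009,0,0,0.0417,0,0.5],
    [0,0.0009,0,0,0.0417,0,0.5],
    [0,0.0009,0,0,0.0417,0,0.5],
    [0,0.0009,0,0,0.0417,0,0.5],
    [0,0.0009,0,0,0.0417,0,0.5],
    [0,0.0009,0,0,0.0417,0,0.5],
    [0,0.0009,0,0,0.0417,0,0.5],
    [0,0.0009,0,0,0.0417,0,0.5],
    [0,0,0,0,0,0,0.5],
  ],
)

```text
time: 23.8
tool_pos: [480.9, 39.5, 130.0]
tool_rot: [-0.317, 0.316, -0.632, 0.632]
contact_force: [-0.3, 2.3, 4.8]
width: 59.1
```

```bash
python3 st.py
```

```text
23.8 59.118578576701786 [-0.3  2.3  4.8] [ 0.502  0.366 -0.093]
now [480.9  39.5 130. ] z-axis yaw -36.8 y [ 9.e-04  4.e-04 -1.e+00] q [ 0.082  0.237 -0.324  1.01   0.     2.294]
shift mm tool [ 0.37  0.03 -0.11] share [ 0.0012  0.0001 -0.0004]
```

>>> arm_command(
  series=[
    [0,0.0005,0,0,0.025,0,0.5],
    [0,0.0005,0,0,0.025,0,0.5],
    [0,0,0,0,0.025,0,0.5],
    [0,0,0,0,0.025,0,0.5],
    [0,0,0,0,0,0,0.5],
  ],
)

```text
time: 24.3
tool_pos: [481.1, 39.6, 129.7]
tool_rot: [-0.25, 0.249, -0.662, 0.662]
contact_force: [1.9, 1.3, 5.0]
width: 59.0
```

```bash
python3 st.py
```

```text
24.3 58.958500294760356 [1.9 1.3 5. ] [ 0.414 -0.162 -0.178]
now [481.1  39.6 129.7] z-axis yaw -48.6 y [ 1.3e-03  5.0e-04 -1.0e+00] q [ 0.082  0.237 -0.324  1.009  0.     2.501]
shift mm tool [ 0.6  -0.28 -0.14] share [ 0.002  -0.0009 -0.0005]
```

>>> arm_command(
  series=[
    [0,0,0,0,0.025,0,0.5],
    [0,0,0,0,0.025,0,0.5],
    [0,0,0,0,0,0,0.5],
  ],
)

```text
time: 24.6
tool_pos: [481.1, 39.5, 129.7]
tool_rot: [-0.215, 0.215, -0.674, 0.674]
contact_force: [0.6, 0.8, 6.3]
width: 59.0
```

```bash
python3 st.py
```

```text
24.6 58.9604174419874 [0.6 0.8 6.3] [ 0.239  0.008 -0.093]
now [481.1  39.5 129.7] z-axis yaw -54.6 y [ 1.2e-03  3.0e-04 -1.0e+00] q [ 0.082  0.237 -0.324  1.009  0.     2.605]
shift mm tool [ 0.51 -0.28 -0.08] share [ 0.0017 -0.0009 -0.0003]
```

>>> arm_command(
  series=[
    [0,0,0,0,0.025,0,0.5],
    [0,0,0,0,0.02,0,0.5],
    [0,0,0,0,0,0,0.5],
  ],
)

```text
time: 24.9
tool_pos: [481.0, 39.4, 129.7]
tool_rot: [-0.184, 0.183, -0.683, 0.683]
contact_force: [-1.0, 0.8, 6.8]
width: 59.0
```

```bash
python3 st.py
```

```text
24.9 58.999602565520185 [-1.   0.8  6.8] [ 0.101  0.115 -0.111]
now [481.   39.4 129.7] z-axis yaw -60.0 y [ 1.1e-03  1.0e-04 -1.0e+00] q [ 0.082  0.237 -0.324  1.009 -0.     2.699]
shift mm tool [ 0.39 -0.27 -0.08] share [ 0.0013 -0.0009 -0.0003]
```

>>> arm_command(
  series=[
    [0,0,0,0,0.015,0,0.5],
    [0,0,0,0,0.01,0,0.5],
    [0,0,0,0,0,0,0.5],
  ],
)

```text
time: 25.2
tool_pos: [481.0, 39.5, 129.7]
tool_rot: [-0.166, 0.165, -0.687, 0.687]
contact_force: [0.7, -0.3, 5.5]
width: 58.9
```

```bash
python3 st.py
```

```text
25.2 58.901829015233005 [ 0.7 -0.3  5.5] [0.206 0.025 0.146]
now [481.   39.5 129.7] z-axis yaw -62.9 y [ 1.e-03  2.e-04 -1.e+00] q [ 0.082  0.237 -0.324  1.009  0.     2.751]
shift mm tool [ 0.47 -0.32  0.02] share [ 0.0016 -0.0011  0.0001]
```

>>> arm_command(
  series=[
    [0,0,0,0,0.015,0,0.5],
    [0,0,0,0,0,0,0.5],
  ],
)

```text
time: 25.4
tool_pos: [481.1, 39.6, 129.7]
tool_rot: [0.155, -0.154, 0.69, -0.69]
contact_force: [1.7, 2.3, 6.2]
width: 58.9
```

```bash
python3 st.py
```

```text
25.4 58.86374830979717 [1.7 2.3 6.2] [ 0.517 -0.125  0.383]
now [481.1  39.6 129.7] z-axis yaw -64.7 y [ 1.2e-03  5.0e-04 -1.0e+00] q [ 0.082  0.237 -0.324  1.009  0.     2.782]
shift mm tool [ 0.58 -0.3   0.11] share [ 0.0019 -0.001   0.0004]
```

>>> arm_command(
  series=[
    [0,0,0,0,0.01,0,0.5],
    [0,0,0,0,0,0,0.5],
  ],
)

```text
time: 25.6
tool_pos: [481.1, 39.7, 129.7]
tool_rot: [0.148, -0.147, 0.692, -0.691]
contact_force: [1.1, 2.4, 5.1]
width: 58.9
```

```bash
python3 st.py
```

```text
25.6 58.9346736853311 [1.1 2.4 5.1] [ 0.544 -0.135  0.78 ]
now [481.1  39.7 129.7] z-axis yaw -65.9 y [ 1.3e-03  5.0e-04 -1.0e+00] q [ 0.082  0.237 -0.324  1.009  0.     2.802]
shift mm tool [ 0.66 -0.3   0.15] share [ 0.0022 -0.001   0.0005]
```

>>> arm_command(
  series=[
    [0,0,0,0,0,0,0.76],
    [0,0,0,0,0,0,0.85],
    [0,0,0,0,0,0,0.85],
    [0,0,0,0,0,0,0.85],
    [0,0,0,0,0,0,0.85],
  ],
)

```text
time: 26.1
tool_pos: [480.5, 39.4, 129.2]
tool_rot: [-0.147, 0.147, -0.692, 0.692]
contact_force: [0.1, 0.1, 0.3]
width: 72.8
```

```bash
python3 st.py
```

```text
26.1 72.80630279023272 [0.1 0.1 0.3] [-0.008  0.031 -0.002]
now [480.5  39.4 129.2] z-axis yaw -66.0 y [-1.e-04 -0.e+00 -1.e+00] q [ 0.082  0.237 -0.325  1.009 -0.     2.804]
shift mm tool [-0.03 -0.77  0.11] share [-0.0001 -0.0026  0.0004]
```

>>> arm_command(
  series=[
    [0,-0.03,0,0,0,0,0.85],
    [0,-0.08,0,0,0,0,0.85],
    [0,-0.13,0,0,0,0,0.85],
    [0,-0.13,0,0,0,0,0.85],
    [0,0,0.12,0,0,0,0.85],
    [-0.05,0,0.13,0,0,0,0.85],
    [-0.05,0,0.13,0,0,0,0.85],
    [-0.05,0,0.13,0,0,0,0.85],
    [-0.05,0,0.13,0,0,0,0.85],
    [-0.05,0,0.13,0,0,0,0.85],
    [0,0,0,0,0,0,0.85],
    [0,0,0,0,0,0,0.85],
  ],
)

```text
time: 27.3
tool_pos: [643.3, -141.6, 239.8]
tool_rot: [0.147, -0.147, 0.692, -0.692]
contact_force: [-0.3, 0.5, -0.1]
width: 72.6
```

```bash
python3 st.py; python3 - <<'E'
from cell import robot; from h import *
L=[]
for n,c in(("top",(314,275)),("scene",(328,205))):
    p=robot.camera(n); im=p["img"][:,:,::-1].copy(); x,y=c
    cv2.imwrite(f"pics/final_{n}.png",im)
    k=cv2.resize(im[y-40:y+40,x-40:x+40],(400,400),interpolation=cv2.INTER_CUBIC)
    X,Y=(479.3,39.1) if n=="top" else (482.0,39.2)
    for z,r in((88.2,47),(107.2,47),(142.2,30)):
        q=(proj(p,circ(X,Y,z,r))-[x-40,y-40]+.5)*5
        cv2.polylines(k,[q.astype(np.int32).reshape(-1,1,2)],True,(0,255,0),1)
    a=np.radians(4+np.array([0,120,240])); q=(proj(p,np.c_[X+39*np.cos(a),Y+39*np.sin(a),np.full(3,107.2)])-[x-40,y-40]+.5)*5
    for u in q: cv2.circle(k,tuple(u.astype(int)),4,(0,0,255),1)
    L.append(k)
    f=p["img"].astype(np.float32).min(2)-120
    rr=[(88.2,47),(107.2,47),(142.2,30)]
    o=maskc(f,(x,y) if n=="top" else (328,190),r=30)[0]; print(n,o[1],o[2],solve(p,o[1],rr),hullc(p,X,Y,rr))
cv2.imwrite("pics/final_crop.png",np.hstack(L))
E
```

```text
27.3 72.60824512454211 [-0.3  0.5 -0.1] [ 0.038 -0.038  0.059]
now [ 643.3 -141.6  239.8] z-axis yaw -66.0 y [-9.e-04  3.e-04 -1.e+00] q [-0.217  0.567  0.449  1.454  0.     2.507]
shift mm tool [  75.07  110.02 -231.34] share [ 0.2502  0.3667 -0.7711]
top [313.61491056 275.00242396] 1556.125 [478.66548121  39.5249559 ] (array([313.80999965, 274.70674326]), 1490.1146004335023)
scene [329.29233919 199.01688669] 1795.5555555555557 [480.07970753  40.2468032 ] (array([328.52891197, 199.46627056]), 1763.8786601328757)
```

View pics/final_crop.png

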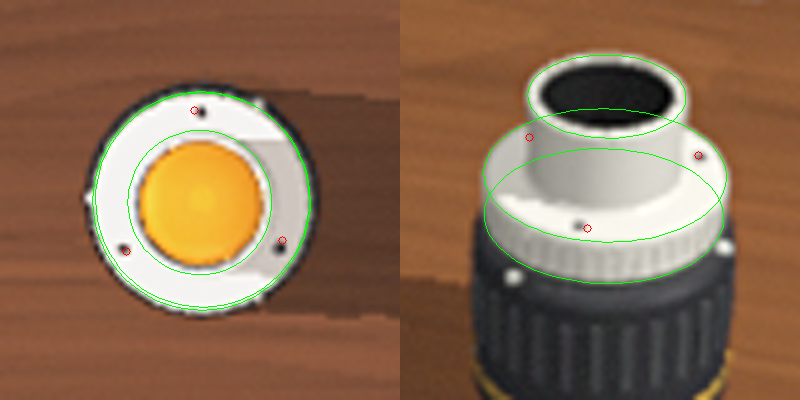

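View pics/final_scene.png

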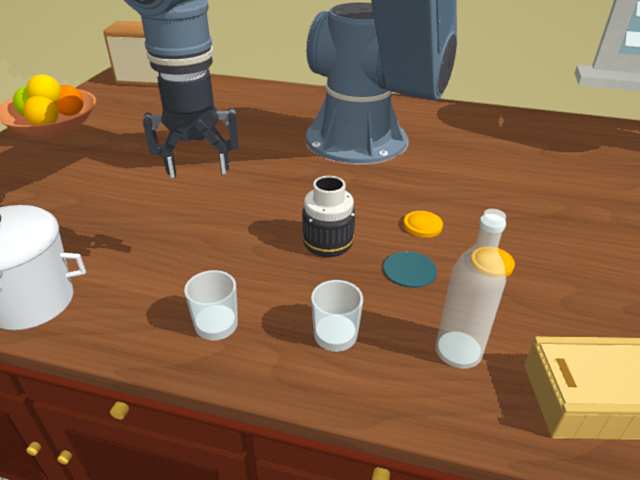

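```bash
python3 -c "
from cell import robot; print(robot.job_done())"
```

```text
the job is handed in; nothing more can be done
None
```

The lens is seated dome up in the lamp's cell, and the bezel with its snoot is screwed down snug on it. I handed the job in at about 27.5 s.

- **Lens:** I took the smallest amber disc from the coaster and lowered it until the fingertips just touched the rim. I then lifted about 1 mm and released it. The top picture put it within about 1 mm of the lamp's axis.
- **Bezel:** I set it on the neck with its dots about 40° anticlockwise of the lamp's. It first touched the threads at the height expected for that angle. I turned it about 129° clockwise. It came down 5.7 mm, and the resisting torque then rose from about zero to 0.78 N m. That is just over the 0.2–0.7 N m given as ample.
- **Last checks:** The bezel looks level and fits the outline I computed for its tightened height. The two cameras differ by about 1.5 mm on its position. The dots stand about 4° further clockwise than the nominal tight position, which fits the extra twist and my measuring error. The bottle and tumblers stand where they were, and the arm is clear of everything.

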